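Set the saw fence's length stop to the red preset

TASK

Set the length stop on the saw fence for the next cut: press the yellow thumb pad in the middle of the blue slide to free its brake and, keeping the pad down, push the slide gently along the fence until it butts against the red preset stop. Then let go, so that the pad springs up and the brake holds the slide there. Never force the slide along with its brake on, do not ram the red stop, and leave the tools and the wood lying around where they are.

Things in the scene. Friction and masses are not known exactly. Their poses are not given: they have to be found in the camera images.
- jig: Sawing jig screwed to the bench: plywood board 18 mm thick carrying a straight aluminium fence 50 mm wide, 520 mm long, top 58 mm above the bench. Origin: bench level under the fence's centre line. y axis: along the fence, the way the slide moves; x: across it, away from the robot; turned up to 0.3 rad. A mitre guide 93 mm high stands at y = -370 to -257 mm, clear of the slide's way.
- slide_mid (a point): Blue slide on the fence, 90 mm long along it, 44 mm wide. Point: its centre, at the fence's top (58 mm above the bench). Over the pad is a saddle, open across the fence; its two upright shoulders face each other 50 mm apart along the fence and rise 28 mm above the fence's top, sloping down outside to the end faces. A steel foot hangs in front (robot's side), 54 mm from the fence's centre line.
- pad_top (a point): Centre of the top of the yellow ribbed thumb pad, midway between the slide's shoulders: 44 mm along the fence, 32 mm across; 76 mm above the bench when up. Pressed straight down against a spring: it gives at once, takes about 9 N at 2 mm and 12 N fully down (7 mm). Closed fingertips fit between the shoulders; pushed along the fence they drag the pad and bear on the shoulder, and the slide follows.
- pad (a joint): How far the thumb pad is pressed: 0 up (brake on), 0.007 m fully down. The brake lets go over the first 2 mm and is free from there on; with the pad up it holds the slide against a push of about 20 N. Keep the pad at least 3 mm down while pushing. It springs up by itself when let go.
- slide (a joint): Place of the slide along the fence, m, along the jig's y axis from the fence's middle; it can go from -0.14 to 0.14. With the pad down it slides under about 2 N.
- stop_red: The red preset stop: a red block 36 mm along the fence, 44 mm across, 16 mm high with a black clamp knob on top (33 mm above the fence's top) and a red tongue down the fence's front. It is clamped on top of the fence, on one side of the slide or the other. Origin: centre of its underside, on the fence's top. When the slide butts against it the two centres are 63 mm apart along the fence.
- stop_plain: The other preset stop, the same but of bare aluminium, on the other side of the slide; not the one wanted.
- blank: Loose oak blank, 40 x 150 x 28 mm, lying in the mitre guide along the fence; bystander. Origin: centre of its underside.
- mallet: Loose turned wooden carver's mallet standing on its head, 86 mm across, 224 mm high, behind the fence; bystander. Origin: centre of its underside.
- glue: Loose white glue bottle with an orange cap, 56 mm across, 150 mm high, behind the fence; bystander. Origin: centre of its underside.
- gouge: Loose carving gouge, 250 mm long, 28 mm thick, lying on the bench in front of the jig, roughly along the fence; bystander. Origin: at bench level under its brass ferrule.

How it is judged:
By the outcome, as a careful person would: the job done as asked, in the order asked, and still so for the second after the job is handed in, with the robot touching nothing.
It also fails if it takes over 35 s, if anything falls off the work surface, if the arm or the gripper's body presses on something with over 40 N, if the wrist force passes 120 N, or if a joint passes its speed limit or range.

ROBOT

A 6-joint arm with a two-finger parallel gripper is mounted at the origin on the work surface. World frame = base frame: x ahead of the robot, y to its left, z up, the work surface at z = 0. Lengths are in m, angles in rad, forces in N, time in s.
With the tool pointing down it reaches from about 0.15 to 0.775 m from the base axis. Payload 6.1 kg.
Tool frame: the origin (TCP) lies at the very end of the fingers, on their centre line; the grasp point (between the pads) lies 19 mm behind it; z points along the fingers, y is the line along which they close (so a half turn about z gives the same grasp; the last joint's range is limited). The gripper opens to 85 mm and grips with 20 to 120 N. Pads are 22 mm wide; open, the fingers measure 114 mm over their backs; the gripper's body (76 mm by 85 mm) begins 54 mm behind the grasp point. The pads swing forward as they close: fully open they stand 13 mm farther back than shut.
Start: joints at [-1.224, 0.126, -0.04, 1.405, 0, 1.571], TCP at [0.178, -0.494, 0.231] pointing down, gripper open.
Joint ranges: [-2.72, 2.72], [-0.95, 1.95], [-1.27, 1.35], [-1.78, 2.02], [-1.46, 1.47], [-3.14, 3.14]. Speed limits (rad/s): [2.39, 2.39, 3.01, 3.14, 3.14, 3.14].

INTERFACE

Orientations are given as a unit quaternion [w, x, y, z].
In Python, from rig import ctrl gives the robot as it stands.
- The arm moves only by the tool move_arm, never from a script. Its arguments are lists of equal length, an entry for each row: "jaw": the closure, from -1 (fully open) to 1 (shut); "travel": the shift along the tool's x, y, z in cm, a list of three; "rot": the turn, a rotation vector about the tool's x, y, z in rad, a list of three. In form: {"jaw": [jaw, ...], "travel": [[dx, dy, dz], ...], "rot": [[rx, ry, rz], ...]}. A call has 1 to 12 rows; each row shifts and turns the commanded pose from where the row before left it, along the tool's axes as they then stand; what a row does not reach is not made up. A row lasts 1/10 s, in which the tool goes at most 50 mm and 8.59 degrees, less where a joint would pass 70% of its speed; a pose out of reach is approached as far as the arm can. A call is refused whole if a number of a shift passes 5 or a number of a turn 0.15, either way. A call with a gripper value outside its range is refused whole. The fingers move at their own pace and stop on an object; the grip force is fixed at half the most. Time passes only in rows, so rows that do not move let the fingers close. It gives the time, the measured TCP pose, the force, the opening and the grip force at its end, in the units of the state.
- ctrl.observe(): the state, without advancing time (a new reading comes with each control period).
- ctrl.camera(name): name is "scene" or "top"; returns the picture (420x560x3 uint8, blue, green, red); there is no depth.
- ctrl.calibration(name): a dict with "intrinsics" (3x3 intrinsics, pixels), "xyz" and "rotation" of the camera in the world. Camera axes: x right, y up, looking along -z (the intrinsics and any distortion apply to the point x, -y, -z); pixel columns grow to the right and rows downward; lengths in m; the calibration is good to about 2 mm. A picture is of the moment at which its call begins. calibration takes no time and is no camera call.
- ctrl.close_job(): hands the job in; it is judged then, once.
The state is a dict: "time_s": time; "q": joint angles; "dq": joint speeds; "effort": joint torques, N m; "tcp_pos": TCP position; "orientation": TCP orientation; "wrist_force": force on the tool from outside, world axes, zero at the start; "wrist_torque": the same for the moment, N m; "finger_gap": opening from 0.0 (shut) to 1.0 (fully open); "grasp_force": force on a finger pad.
Only numpy, scipy, OpenCV 4.12 (cv2) and the standard library are available. Lean on these libraries where they do the work, as an engineer would, in place of code of your own. Each camera call takes 0.05 s, during which the arm holds its last target. There are 200 camera calls.

## Working session

There is one attempt and no reset: what is moved stays moved. The work goes in short steps, Python scripts to look and compute and a tool call to move; the robot and the scene stay as the last step left them, time stands still between calls to the robot, and variables do not carry over. Pictures are saved under pics/ and viewed, at most 10 in all, crops included, and the job is handed in when it is done.

Besides the shell and the picture viewer there is one more tool, called after "Emit:" as name(argument=value, ...) on one line, values as JSON. move_arm: Moves the arm, as the interface text tells. Its arguments: {"type":"object","properties":{"jaw":{"type":"array","items":{"type":"number"}},"travel":{"type":"array","items":{"type":"array","items":{"type":"number"}}},"rot":{"type":"array","items":{"type":"array","items":{"type":"number"}}}},"required":["jaw","travel","rot"]}

```bash
mkdir -p pics; ls; python3 - <<'E'
from rig import ctrl
import cv2
for n in("scene","top"):
    im=ctrl.camera(n); cv2.imwrite(f"pics/{n}0.png",im)
    c=ctrl.calibration(n); print(n,c)
s=ctrl.observe(); print(s["time_s"],s["tcp_pos"],s["orientation"],s["finger_gap"])
E
```

```text
pics
scene {'intrinsics': array([[471.75689008,   0.        , 284.6383158 ],
       [  0.        , 471.75689008, 212.75180301],
       [  0.        ,   0.        ,   1.        ]]), 'xyz': array([1.3078589 , 0.13167316, 1.07979995]), 'rotation': array([0.60441798, 0.21032402, 0.24266158, 0.72908029])}
top {'intrinsics': array([[436.90303729,   0.        , 276.84962537],
       [  0.        , 436.90303729, 208.30351892],
       [  0.        ,   0.        ,   1.        ]]), 'xyz': array([0.47146562, 0.00343071, 1.03801136]), 'rotation': array([-0.70105313, -0.02556472,  0.03563938,  0.71175894])}
0.1 [ 0.1783074  -0.49339669  0.23060838] [-7.16926897e-04  9.85007502e-01  1.72509986e-01 -1.08727689e-04] 1.0006885304365674
```

View pics/scene0.png

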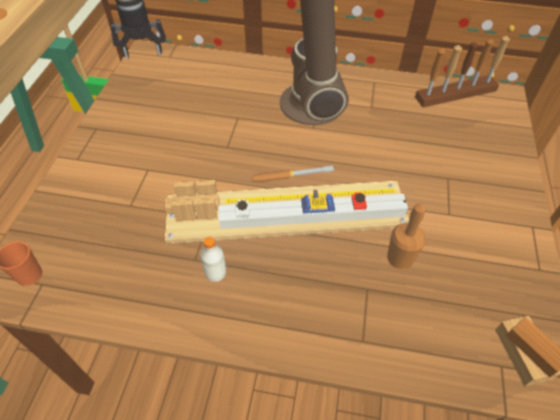

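View pics/top0.png

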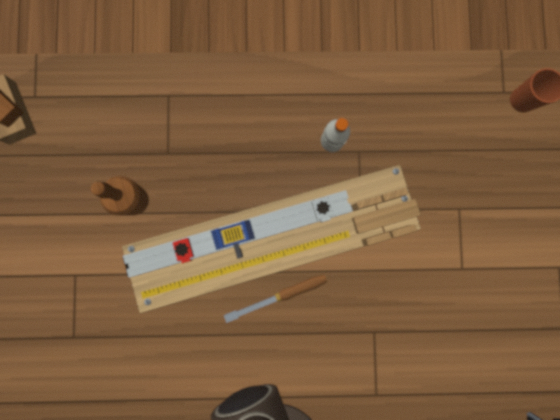

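The top view shows the blue slide at about (233,235). The red stop is at (183,250) on the robot's left (+y side), the plain stop at (323,208), and the mallet stands at (115,195), clear of the slide's path.

```bash
cat > h.py <<'E'
import cv2, numpy as np
from scipy.spatial.transform import Rotation as R
from rig import ctrl
def ray(n,uv):
    c=ctrl.calibration(n); q=c["rotation"]; M=R.from_quat([q[1],q[2],q[3],q[0]]).as_matrix()
    d=np.linalg.solve(c["intrinsics"],[uv[0],uv[1],1.]); return np.array(c["xyz"]),M@(d*[1,-1,-1])
def plane(n,uv,z):
    o,d=ray(n,uv); return o+d*(z-o[2])/d[2]
def two(a,b):
    (o1,d1),(o2,d2)=ray("top",a),ray("scene",b)
    t=np.linalg.lstsq(np.c_[d1,-d2],o2-o1,rcond=None)[0]
    p,q=o1+t[0]*d1,o2+t[1]*d2; return (p+q)/2,np.linalg.norm(p-q)
def blob(im,lo,hi,box=None):
    m=cv2.inRange(cv2.cvtColor(im,cv2.COLOR_BGR2HSV),lo,hi)
    if box: k=np.zeros_like(m); x,y,w,h=box; k[y:y+h,x:x+w]=255; m&=k
    m=cv2.morphologyEx(m,cv2.MORPH_CLOSE,np.ones((5,5)))
    c=max(cv2.findContours(m,cv2.RETR_EXTERNAL,cv2.CHAIN_APPROX_NONE)[0],key=cv2.contourArea)
    r=cv2.minAreaRect(c); M=cv2.moments(c)
    return np.array([M["m10"],M["m01"]])/M["m00"],r
E
python3 - <<'E'
from h import *
np.set_printoptions(precision=4,suppress=True)
t=cv2.imread("pics/top0.png"); s=cv2.imread("pics/scene0.png")
Y=((20,120,120),(35,255,255)); B=((105,100,40),(130,255,255)); RD=((0,190,120),(5,255,255))
for n,im,bx in(("top",t,{"Y":(215,220,36,30),"B":(200,210,70,60),"R":(165,230,35,40)}),("scene",s,{"Y":(300,190,40,25),"B":(290,180,60,40),"R":(345,185,30,30)})):
    for k,c in(("Y",Y),("B",B),("R",RD)):
        uv,r=blob(im,*c,bx[k]); print(n,k,uv,r, plane(n,uv,.074 if k!="B" else .06))
        if k=="Y": globals()[n+"Y"]=uv
print(two(topY,sceneY))
# fence: bright low saturation, top view
m=cv2.inRange(cv2.cvtColor(t,cv2.COLOR_BGR2HSV),(0,0,130),(180,70,255)); m[:180]=0;m[285:]=0;m[:,:120]=0;m[:,355:]=0
c=max(cv2.findContours(cv2.morphologyEx(m|cv2.inRange(cv2.cvtColor(t,cv2.COLOR_BGR2HSV),*B),cv2.MORPH_CLOSE,np.ones((9,9))),0,1)[0],key=cv2.contourArea)
r=cv2.minAreaRect(c); P=[plane("top",p,.058) for p in cv2.boxPoints(r)]; print(np.array(P))
for i in range(4):
    e=P[i]-P[i-1]; print(np.linalg.norm(e),np.arctan2(-e[0],e[1]))
E
```

```text
top Y [232.1829 234.1116] ((232.20001220703125, 234.10003662109375), (13.597793579101562, 19.28989028930664), 71.56504821777344) [0.4995 0.0882 0.074 ]
top B [217.4406 238.604 ] ((217.53114318847656, 238.49172973632812), (17.714305877685547, 7.2145538330078125), 75.0685806274414) [0.4904 0.1223 0.06  ]
top R [184.9344 252.2861] ((183.11764526367188, 250.47059631347656), (19.887920379638672, 13.096923828125), 75.96376037597656) [0.4613 0.1918 0.074 ]
scene Y [318.9928 198.7902] ((319.8293151855469, 200.09828186035156), (16.148555755615234, 39.343753814697266), 86.633544921875) [0.4819 0.0895 0.074 ]
scene B [330.0625 201.7344] ((330.1177062988281, 201.97061157226562), (14.55213737487793, 3.6380343437194824), 75.96376037597656) [0.475  0.1206 0.06  ]
scene R [359.4792 203.8611] ((358.8941345214844, 203.47645568847656), (11.063454627990723, 4.664004802703857), 12.528807640075684) [0.4784 0.2007 0.074 ]
(array([0.4986, 0.0884, 0.0938]), np.float64(0.003941685453237341))
[[ 0.4974  0.1964  0.058 ]
 [ 0.5986 -0.1692  0.058 ]
 [ 0.5432 -0.1835  0.058 ]
 [ 0.4433  0.1806  0.058 ]]
0.05637015869626641 -1.2862207488573287
0.3793578923269105 -2.871525206933748
0.057187333336592684 1.8247657321471027
0.37762041205562874 0.26790734644803627
```

Emit:
move_arm(jaw=[1,1,1,1,1,1,1,1,1,1,1,1], travel=[[1.5,-1.3,0],[2.5,-2.2,0],[2.5,-2.2,0],[2.5,-2.2,0],[2.5,-2.2,0],[2.5,-2.2,0],[2.5,-2.2,0],[2.5,-2.2,0],[2.5,-2.2,0],[2.5,-2.2,0],[2.5,-2.2,0],[2.5,-2.2,0]], rot=[[0,0,0],[0,0,0],[0,0,0],[0,0,0],[0,0,0],[0,0,0],[0,0,0],[0,0,0],[0,0,0],[0,0,0],[0,0,0],[0,0,0]])

```text
time_s: 1.3
tcp_pos: [0.3644, -0.1531, 0.2312]
orientation: [-0.0, 0.985, 0.173, 0.0]
wrist_force: [0.2, -0.6, -0.9]
finger_gap: -0.002
grasp_force: 0.0
```

Emit:
move_arm(jaw=[1,1,1,1,1,1,1,1,1,1,1,1], travel=[[2.5,-2.2,0],[2.5,-2.2,0],[2.5,-2.2,0],[2.5,-2.2,0],[2.5,-2.2,0],[2.5,-2.2,0],[2.5,-2.2,0],[2.5,-2.1,0],[1,-0.8,0],[0,0,0],[0,0,2],[0,0,2]], rot=[[0,0,0],[0,0,0],[0,0,0],[0,0,0],[0,0,0],[0,0,0],[0,0,0],[0,0,0],[0,0,0],[0,0,0.079],[0,0,0],[0,0,0]])

```text
time_s: 2.5
tcp_pos: [0.4994, 0.0883, 0.1912]
orientation: [0.0, 0.991, 0.134, 0.0]
wrist_force: [-0.5, 1.1, 0.5]
finger_gap: 0.0
grasp_force: 0.0
```

```bash
cat > where.py <<'E'
from h import *
np.set_printoptions(precision=4,suppress=True)
s=ctrl.observe(); q=s["orientation"]; M=R.from_quat([q[1],q[2],q[3],q[0]]).as_matrix()
print(s["time_s"],s["tcp_pos"],s["finger_gap"],s["wrist_force"]); print(M)
P=np.array([.4995,.0882,.076]); print("to pad, tool cm",100*M.T@(P-s["tcp_pos"]))
E
python3 - <<'E'
exec(open('where.py').read())
t=ctrl.camera("top"); s=ctrl.camera("scene")
a=cv2.resize(t[170:290,150:310],None,fx=5,fy=5,interpolation=2)[:600]; b=cv2.resize(s[140:260,240:400],None,fx=5,fy=5,interpolation=2)
cv2.imwrite("pics/s1.png",b)
E
```

```text
2.5 [0.4994 0.0883 0.1912] 0.00042714161190344954 [-0.5405  1.1036  0.4642]
[[ 0.9643  0.2649  0.0008]
 [ 0.2649 -0.9643  0.    ]
 [ 0.0007  0.0002 -1.    ]]
to pad, tool cm [-0.0005  0.0138 11.5189]
```

View pics/s1.png

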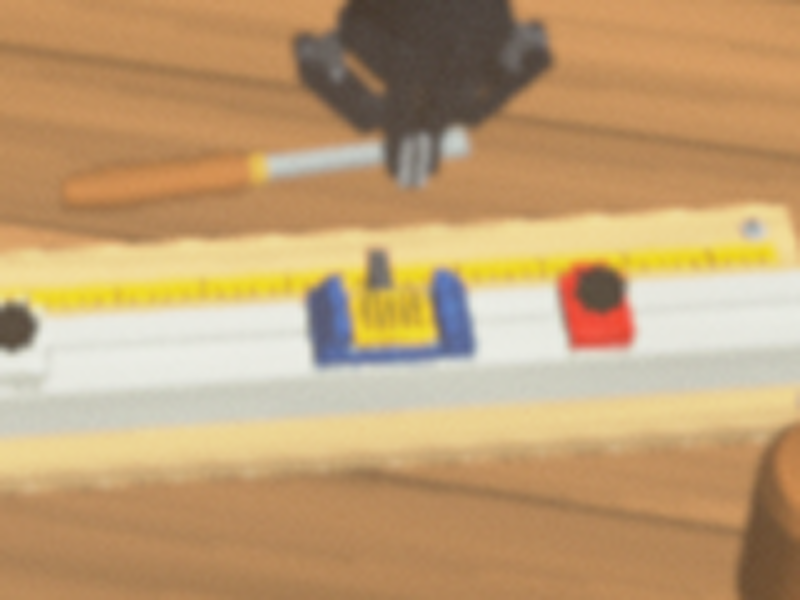

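The crop shows the closed fingers high over the fence. The pad centre is at crop (396,312), the slide spans (310..475), and the red block top runs from about x=565 to 632, so there is a clear gap to close.

```bash
python3 - <<'E'
from h import *
f=lambda x,y:(240+x/5-.4,140+y/5-.4)
u=np.array([-.2649,.9643])
p=plane("scene",f(396,312),.076); print(p)
T=plane("top",(232.2,234.1),.076); rt=plane("top",(183.1,250.5),.074)
rs=plane("scene",f(598,305),.074); print(T,rt,rs)
print("sep",(rt-T)[:2]@u,(rs-p)[:2]@u, "ang",np.arctan2(-(rt-T)[0],(rt-T)[1]))
E
```

```text
[0.49484871 0.09064848 0.076     ]
[0.49943867 0.0879995  0.076     ] [0.46527624 0.19581013 0.074     ] [0.46705872 0.198986   0.074     ]
sep 0.11301141549493647 0.11183143308089681 ang 0.3068650492009673
```

Emit:
move_arm(jaw=[1,1,1,1,1,1], travel=[[0,0,2],[0,0,2.5],[0,0,2.5],[0,0,2],[0,0,1],[0,0,0]], rot=[[0,0,0],[0,0,0],[0,0,0],[0,0,0],[0,0,0],[0,0,0]])

```text
time_s: 3.2
tcp_pos: [0.4989, 0.0879, 0.0908]
orientation: [0.0, 0.991, 0.133, -0.001]
wrist_force: [-0.1, -0.7, 0.5]
finger_gap: -0.002
grasp_force: 0.0
```

Emit:
move_arm(jaw=[1,1,1,1], travel=[[0,0,0.4],[0,0,0.3],[0,0,0.3],[0,0,0]], rot=[[0,0,0],[0,0,0],[0,0,0],[0,0,0]])

```text
time_s: 3.6
tcp_pos: [0.4998, 0.0881, 0.0813]
orientation: [-0.0, 0.991, 0.133, 0.0]
wrist_force: [-0.4, 0.0, 0.7]
finger_gap: -0.0
grasp_force: 0.0
```

```bash
python3 - <<'E'
from h import *
t=ctrl.camera("top"); s=ctrl.camera("scene")
a=cv2.resize(t[190:290,170:270],(400,400),interpolation=2); b=cv2.resize(s[150:250,270:370],(400,400),interpolation=2)
cv2.imwrite("pics/s2.png",np.hstack([a,b]))
E
```

```text
(no output)
```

View pics/s2.png

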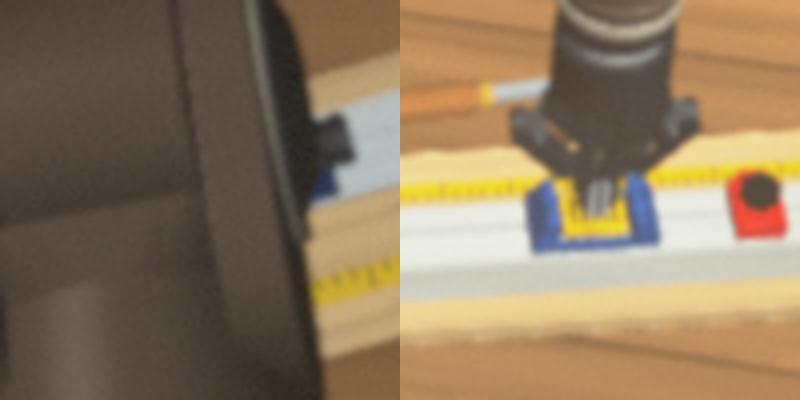

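In the scene half, the fingers (right panel, x 575–615) sit centred between the blue shoulders (550–635), just above the pad. Pressing now.

Emit:
move_arm(jaw=[1,1,1,1,1,1], travel=[[0,0,0.3],[0,0,0.3],[0,0,0.3],[0,0,0.2],[0,0,0],[0,0,0]], rot=[[0,0,0],[0,0,0],[0,0,0],[0,0,0],[0,0,0],[0,0,0]])

```text
time_s: 4.3
tcp_pos: [0.5001, 0.0882, 0.0714]
orientation: [-0.0, 0.991, 0.133, 0.001]
wrist_force: [-2.7, -0.3, 10.2]
finger_gap: -0.001
grasp_force: 5.1
```

Emit:
move_arm(jaw=[1,1,1,1,1,1,1,1,1,1,1,1], travel=[[0,0,0.1],[0,-0.1,0],[0,-0.2,0],[0,-0.2,0],[0,-0.2,0],[0,-0.2,0],[0,-0.2,0],[0,-0.2,0],[0,-0.2,0],[0,-0.2,0],[0,-0.1,0],[0,0,0]], rot=[[0,0,0],[0,0,0],[0,0,0],[0,0,0],[0,0,0],[0,0,0],[0,0,0],[0,0,0],[0,0,0],[0,0,0],[0,0,0],[0,0,0]])

```text
time_s: 5.5
tcp_pos: [0.4953, 0.1053, 0.0705]
orientation: [0.0, 0.991, 0.133, 0.001]
wrist_force: [-3.5, -2.2, 10.1]
finger_gap: -0.0
grasp_force: 5.3
```

```bash
python3 - <<'E'
from h import *
s=ctrl.camera("scene")
cv2.imwrite("pics/s3.png",cv2.resize(s[150:250,270:390],(720,600),interpolation=2))
E
```

```text
(no output)
```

View pics/s3.png

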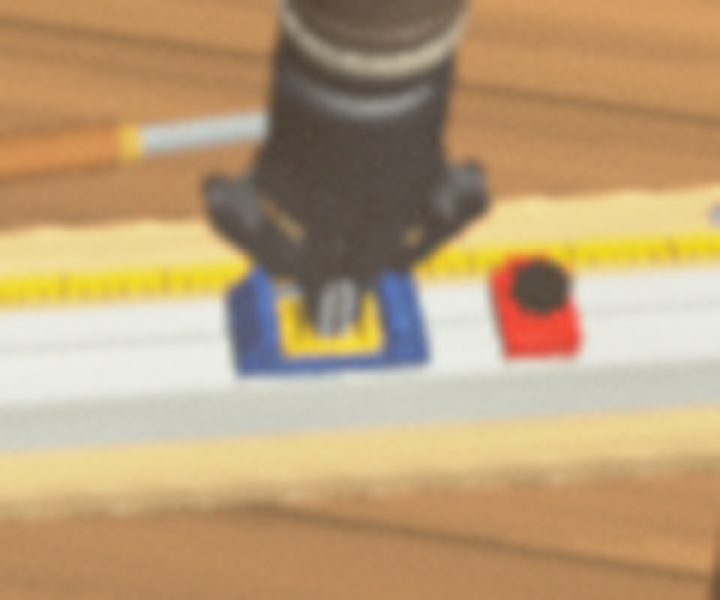

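The slide follows: its end face is at (428,360) and the red face at (503,355), so about 33 mm remain.

Emit:
move_arm(jaw=[1,1,1,1,1,1,1,1,1,1,1,1], travel=[[0,-0.1,0.05],[0,-0.2,0],[0,-0.3,0],[0,-0.3,0],[0,-0.3,0],[0,-0.3,0],[0,-0.3,0],[0,-0.2,0],[0,-0.2,0],[0,-0.2,0],[0,-0.1,0],[0,0,0]], rot=[[0,0,0],[0,0,0],[0,0,0],[0,0,0],[0,0,0],[0,0,0],[0,0,0],[0,0,0],[0,0,0],[0,0,0],[0,0,0],[0,0,0]])

```text
time_s: 6.75
tcp_pos: [0.4885, 0.1295, 0.07]
orientation: [0.0, 0.991, 0.133, 0.001]
wrist_force: [-2.6, -0.6, 10.7]
finger_gap: -0.001
grasp_force: 5.4
```

```bash
python3 - <<'E'
from h import *
s=ctrl.camera("scene")
cv2.imwrite("pics/s4.png",cv2.resize(s[150:250,270:390],(720,600),interpolation=2))
E
```

```text
(no output)
```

View pics/s4.png

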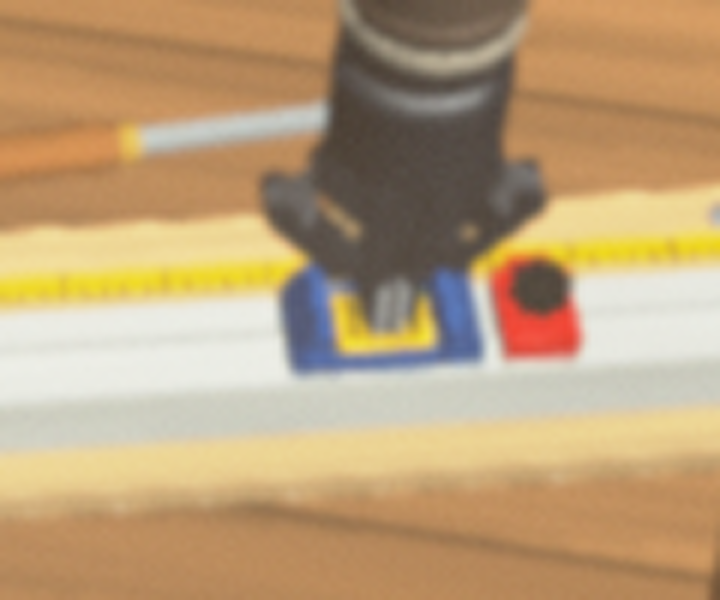

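Gap is now about 20 px, or 9 mm (483 to 503). Creeping in.

Emit:
move_arm(jaw=[1,1,1,1,1,1,1,1,1,1,1,1], travel=[[0,-0.1,0],[0,-0.1,0],[0,-0.1,0],[0,-0.1,0],[0,-0.1,0],[0,-0.05,0],[0,-0.05,0],[0,-0.05,0],[0,-0.05,0],[0,-0.05,0],[0,-0.05,0],[0,0,0]], rot=[[0,0,0],[0,0,0],[0,0,0],[0,0,0],[0,0,0],[0,0,0],[0,0,0],[0,0,0],[0,0,0],[0,0,0],[0,0,0],[0,0,0]])

```text
time_s: 8.0
tcp_pos: [0.487, 0.135, 0.07]
orientation: [-0.0, 0.991, 0.135, 0.0]
wrist_force: [-3.0, -2.3, 10.2]
finger_gap: 0.005
grasp_force: 5.4
```

Emit:
move_arm(jaw=[1,1,1,1,1,1], travel=[[0,-0.05,0],[0,-0.05,0],[0,-0.05,0],[0,-0.05,0],[0,0,0],[0,0,0]], rot=[[0,0,0],[0,0,0],[0,0,0],[0,0,0],[0,0,0],[0,0,0]])

```text
time_s: 8.6
tcp_pos: [0.4868, 0.1359, 0.07]
orientation: [-0.001, 0.991, 0.136, 0.0]
wrist_force: [-4.4, -1.7, 11.0]
finger_gap: 0.002
grasp_force: 5.4
```

```bash
python3 - <<'E'
from h import *
np.set_printoptions(precision=4,suppress=True)
for i in range(4):
    s=ctrl.camera("scene"); o=ctrl.observe(); print(o["tcp_pos"],o["wrist_force"],o["wrist_torque"])
cv2.imwrite("pics/s5.png",cv2.resize(s[150:250,270:390],(720,600),interpolation=2))
E
```

```text
[0.4867 0.1359 0.07  ] [-3.88   -2.4526 10.2651] [-0.5355  0.7783 -0.048 ]
[0.4867 0.1359 0.07  ] [-4.0173 -2.5586 10.2567] [-0.4817  0.7966 -0.0439]
[0.4867 0.136  0.07  ] [-3.3938 -2.1038 10.8235] [-0.5343  0.7967 -0.0151]
[0.4867 0.1359 0.07  ] [-2.9315 -2.7461 10.5373] [-0.5001  0.7552 -0.0709]
```

View pics/s5.png

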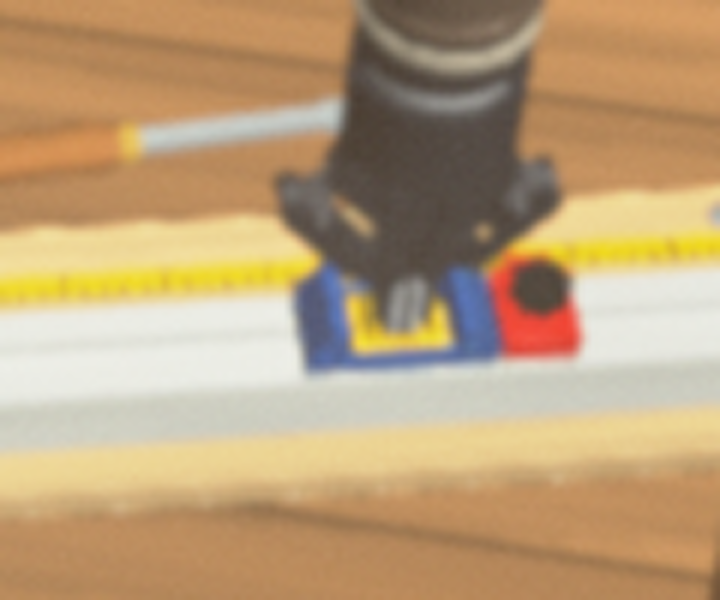

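It looks butted, with no visible gap at x≈500. One more small push to see whether it still advances.

Emit:
move_arm(jaw=[1,1,1,1,1,1], travel=[[0,-0.1,0],[0,-0.1,0],[0,-0.1,0],[0,0,0],[0,0,0],[0,0,0]], rot=[[0,0,0],[0,0,0],[0,0,0],[0,0,0],[0,0,0],[0,0,0]])

```text
time_s: 9.4
tcp_pos: [0.4863, 0.1374, 0.07]
orientation: [-0.001, 0.991, 0.137, 0.0]
wrist_force: [-3.4, -2.7, 11.2]
finger_gap: 0.006
grasp_force: 5.4
```

```bash
python3 - <<'E'
from h import *
np.set_printoptions(precision=4,suppress=True)
for i in range(3):
    s=ctrl.camera("scene"); o=ctrl.observe(); print(o["tcp_pos"],o["wrist_force"],o["wrist_torque"])
E
```

```text
[0.4864 0.1374 0.07  ] [-3.7243 -2.7954  9.5935] [-0.5371  0.7645 -0.0321]
[0.4864 0.1374 0.07  ] [-3.5516 -2.5495 11.0539] [-0.4915  0.7815 -0.0043]
[0.4863 0.1374 0.07  ] [-3.6191 -2.5576 11.1803] [-0.4738  0.7404 -0.051 ]
```

Emit:
move_arm(jaw=[1,1,1,1,1,1,1], travel=[[0,-0.1,0],[0,-0.1,0],[0,-0.1,0],[0,-0.1,0],[0,0,0],[0,0,0],[0,0,0]], rot=[[0,0,0],[0,0,0],[0,0,0],[0,0,0],[0,0,0],[0,0,0],[0,0,0]])

```text
time_s: 10.25
tcp_pos: [0.4863, 0.1379, 0.07]
orientation: [-0.001, 0.99, 0.138, 0.0]
wrist_force: [-2.3, -6.8, 11.2]
finger_gap: -0.002
grasp_force: 5.4
```

```bash
python3 - <<'E'
from h import *
np.set_printoptions(precision=4,suppress=True)
s=ctrl.camera("scene"); o=ctrl.observe(); print(o["tcp_pos"],o["wrist_force"])
n=cv2.resize(s[150:250,270:390],(720,600),interpolation=2); p=cv2.imread("pics/s5.png")
cv2.imwrite("pics/s6.png",n)
for im in(p,n):
    h=cv2.cvtColor(im,cv2.COLOR_BGR2HSV); b=cv2.inRange(h,(105,100,40),(130,255,255)); b[:280]=0
    r=cv2.inRange(h,(0,190,100),(6,255,255))
    print([ (np.nonzero(b[y])[0][[0,-1]], np.nonzero(r[y])[0][[0,-1]]) for y in (300,320,340,350)])
E
```

```text
[0.4862 0.138  0.07  ] [-0.8905 -6.4668  9.5658]Traceback (most recent call last):
  File "<stdin>", line 9, in <module>
IndexError: index 0 is out of bounds for axis 0 with size 0
```

View pics/s6.png

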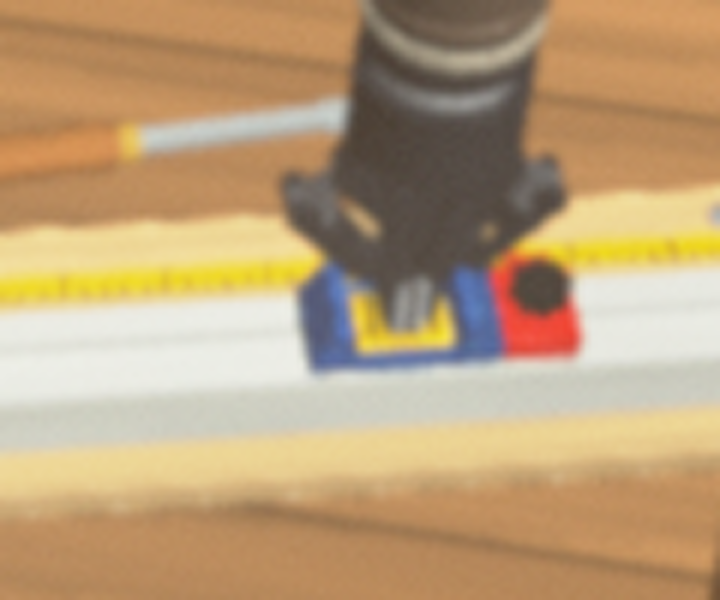

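The slide butts against the red block with no gap (contact at x≈500). The force along the fence has risen to about 6 N with no further travel. Lifting straight up.

Emit:
move_arm(jaw=[1,1,1,1,1,1,1,1,1,1,1], travel=[[0,0,-0.2],[0,0,-0.2],[0,0,-0.3],[0,0,-0.4],[0,0,-0.6],[0,0,-1],[0,0,-2],[0,0,-3],[0,0,-3],[0,0,-2],[0,0,0]], rot=[[0,0,0],[0,0,0],[0,0,0],[0,0,0],[0,0,0],[0,0,0],[0,0,0],[0,0,0],[0,0,0],[0,0,0],[0,0,0]])

```text
time_s: 11.4
tcp_pos: [0.4874, 0.1395, 0.1994]
orientation: [-0.003, 0.99, 0.138, 0.002]
wrist_force: [0.0, 0.3, -0.3]
finger_gap: 0.005
grasp_force: 0.0
```

```bash
python3 - <<'E'
from h import *
s=ctrl.camera("scene"); print(ctrl.observe()["wrist_force"])
cv2.imwrite("pics/s7.png",cv2.resize(s[150:250,270:390],(720,600),interpolation=2))
E
```

```text
[ 0.03343363 -0.29036463 -0.98263392]
```

View pics/s7.png

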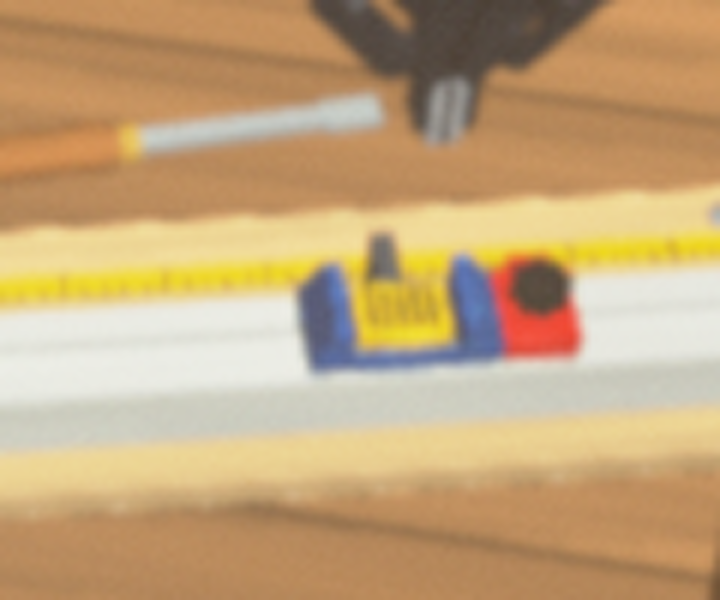

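The slide stands against the red stop (contact at about (500,320)), the pad is up and the gripper is clear.

```bash
python3 -c "
from rig import ctrl
print(ctrl.close_job())"
```

```text
the job is handed in; nothing more can be done
None
```

The slide is butted against the red stop, the thumb pad is back up, the gripper is clear, and I handed the job in at about 11.5 s; the tool gave no verdict.

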